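# Fill the gap in a printing chase with the right length of wooden furniture

## Task

Fill the open gap in the small steel printing chase (frame) on its dark slab with the one light-wood spacing piece of the right length: the longest of the three that still goes down flat into the gap. Set it down in there without dropping it, lying flat on the slab with its long side along the gap, and leave the other two pieces where they lie.

Things in the scene. Friction and masses are not known exactly. Their poses are not given: they have to be found in the camera images.
- chase: Steel frame, 94 (its x) by 205 mm (its y), bars 10 mm high, fixed on a dark steel slab 20 mm thick. Origin: centre of its open gap, on the slab top (20 mm above the bench). The gap is 113 mm long (its y), 54 mm wide (its x), slab as floor. Beside it run bars 20 mm wide; at its -y end a 16 mm bar; at its +y end a fixed dark block with a metal plate, 60 mm long, 23 mm high, fills the frame.
- piece_short: The shortest of three loose light-wood spacing pieces, plain blocks that differ only in length: 65 mm long (its own y), section 34 mm wide (its own x) by 24 mm high (its own z). Origin: centre of the underside; it lies flat on the bench, long side along its own y, and is grasped across the 34 mm width.
- piece_middle: The middle one of three loose light-wood spacing pieces, plain blocks that differ only in length: 95 mm long (its own y), section 34 mm wide (its own x) by 24 mm high (its own z). Origin: centre of the underside; it lies flat on the bench, long side along its own y, and is grasped across the 34 mm width.
- piece_long: The longest of three loose light-wood spacing pieces, plain blocks that differ only in length: 125 mm long (its own y), section 34 mm wide (its own x) by 24 mm high (its own z). Origin: centre of the underside; it lies flat on the bench, long side along its own y, and is grasped across the 34 mm width.
Things that resemble listed ones, but are neither listed nor needed, are in the scene too. Leave any pink look-alike of the piece_middle alone.

How it is judged:
On the way:
1. the middle piece is lifted clear of the bench (height (world z) of piece_middle above 0.04 m), for 0.1 s.
At the end, for the whole second after the job is handed in: The 95 mm piece rests in the gap, flat on the slab (underside within 4 mm, tilt under 0.1 rad), within 14 mm across and 13 mm along of the gap's centre, long side within 0.3 rad of the gap's; the other two pieces are within 30 mm of their starts (x of piece_middle in the frame of chase between -0.014 and 0.014 m and y of piece_middle in the frame of chase between -0.013 and 0.013 m and z of piece_middle in the frame of chase between -0.004 and 0.004 m and angle between piece_middle's own z axis and vertical below 0.1 rad and angle between the y axis of piece_middle and the y axis of chase, either way round below 0.3 rad and linear speed of piece_middle below 0.02 m/s and distance of each of piece_short, piece_long from where it was at the start of the episode below 0.03 m); the robot touches nothing.
It fails at once if the middle piece is dropped: let go while its underside is more than 80 mm above the bench (60 mm above the slab) (height (world z) of piece_middle above 0.08 m and contact force between the fingers and piece_middle below 0.01 N).
It also fails if it takes over 35 s, if anything falls off the work surface, if the arm or the gripper's body presses on something with over 40 N, if the wrist force passes 120 N, or if a joint passes its speed limit or range.

## Robot

A 7-joint arm with a two-finger parallel gripper is mounted at the origin on a cart in front of the work surface, level with it; the furniture and walls round the work are solid. World frame = base frame: x ahead of the robot, y to its left, z up, the work surface at z = 0. Lengths are in m, angles in rad, forces in N, time in s.
With the tool pointing down it reaches from about 0.425 to 0.925 m from the base axis. Payload 6.8 kg.
Tool frame: the origin (TCP) lies at the very end of the fingers, on their centre line; the grasp point (between the pads) lies 19 mm behind it; z points along the fingers, y is the line along which they close (so a half turn about z gives the same grasp; the last joint's range is limited). The gripper opens to 85 mm and grips with 20 to 120 N. Pads are 22 mm wide; open, the fingers measure 114 mm over their backs; the gripper's body (76 mm by 85 mm) begins 54 mm behind the grasp point. The pads swing forward as they close: fully open they stand 13 mm farther back than shut.
Start: joints at [1.093, 0.477, 0.022, 1.555, -0.011, 1.109, -0.083], TCP at [0.244, -0.629, 0.231] pointing down, gripper open.
Joint ranges: [-2.96, 2.96], [-0.34, 2.1], [-1.41, 1.46], [0.24, 2.44], [-1.37, 4.51], [0.17, 1.92], [-2.96, 2.96]. Speed limits (rad/s): [2.39, 2.39, 3.14, 3.14, 3.14, 3.14, 3.14].

## Interface

Orientations are given as a unit quaternion [w, x, y, z].
In Python, from station import * gives the robot as it stands.
- The arm moves only by the tool jog_arm, never from a script. Its argument "moves" is one flat list of numbers, 7 for each row, row after row: the shift along the tool's x, y, z normalised to -1 to 1, where 1 is 20 mm, then the turn, a rotation vector about the tool's x, y, z normalised to -1 to 1, where 1 is 4 degrees, then the opening, from 0 (shut) to 1 (fully open). In form: [x, y, z, rx, ry, rz, claw, x, y, z, rx, ry, rz, claw, ...]. A call has exactly 8 rows; each row shifts and turns the commanded pose from where the row before left it, along the tool's axes as they then stand; what a row does not reach is not made up. A row lasts 1/12 s, in which the tool goes at most 41.7 mm and 7.16 degrees, less where a joint would pass 70% of its speed; a pose out of reach is approached as far as the arm can. A call with a number of a shift or a turn outside -1 to 1 is refused whole. A call with a gripper value outside its range is refused whole. The fingers move at their own pace and stop on an object; "grip_force" is the grip in N (left out, the last holds). Time passes only in rows, so rows that do not move let the fingers close, or fill a call up. It gives the time, the measured TCP pose, the force, the opening and the grip force at its end, in the units of the state.
- get_obs(): the state, without advancing time (a new reading comes with each control period).
- read_camera(name): name is "side" or "top"; returns a dict with "color" (480x640x3 uint8, blue, green, red), "fx", "fy", "cx", "cy" (pixels), "rvec" (rotation vector, rad) and "tvec" (3), from world to camera coordinates, as OpenCV has them. Camera axes: x right, y down, z forward; pixel columns grow to the right and rows downward; lengths in m; the calibration is good to about 2 mm. A picture is of the moment at which its call begins. There is no depth.
- hand_in(): hands the job in; it is judged then, once.
The state is a dict: "t": time; "q": joint angles; "joint_vel": joint speeds; "joint_torque": joint torques, N m; "eef_pos": TCP position; "tool_rot": TCP orientation; "contact_force": force on the tool from outside, world axes, zero at the start; "torque": the same for the moment, N m; "gripper_width": opening from 0.0 (shut) to 1.0 (fully open); "grasp_force": force on a finger pad.
Only numpy, scipy, OpenCV 4.12 (cv2) and the standard library are available. Lean on these libraries where they do the work, as an engineer would, in place of code of your own. Each camera call takes 0.05 s, during which the arm holds its last target. There are 200 camera calls.

## Working session

There is one attempt and no reset: what is moved stays moved. The work goes in short steps, Python scripts to look and compute and a tool call to move; the robot and the scene stay as the last step left them, time stands still between calls to the robot, and variables do not carry over. Pictures are saved under pics/ and viewed, at most 10 in all, crops included, and the job is handed in when it is done.

Besides the shell and the picture viewer there is one more tool, called after "Request:" as a command line: name --argument value ..., lists and objects as JSON in quotes. jog_arm: Moves the arm, as the interface text tells. Scaled input: -1 to 1 covers 20 mm each way for a shift and 4 degrees each way for a turn. Its arguments: {"type":"object","properties":{"moves":{"type":"array"},"grip_force":{"type":"number"}},"required":["moves"]}

```bash
mkdir -p pics
python3 - <<'E'
from station import *
import cv2
for n in("side","top"):
    c=read_camera(n);cv2.imwrite(f"pics/{n}0.png",c["color"]);print(n,c["fx"],c["cx"],c["cy"],c["rvec"],c["tvec"])
o=get_obs();print(o["t"],o["eef_pos"],o["tool_rot"],o["gripper_width"])
E
```

```text
side 450.32823587005356 318.11244210532453 238.55592999022707 [ 0.71282855 -2.33481698  1.46578818] [0.47160897 0.15547072 0.63773858]
top 558.9235923396847 322.6345546010254 241.87207439685392 [ 2.09772274 -2.1426151   0.21722186] [0.07151247 0.5452342  1.03983521]
0.1 [ 0.24374669 -0.62890078  0.23043469] [-7.78280160e-04  9.82952833e-01  1.83856124e-01 -2.20107107e-04] 0.9992095237875203
```

View pics/top0.png

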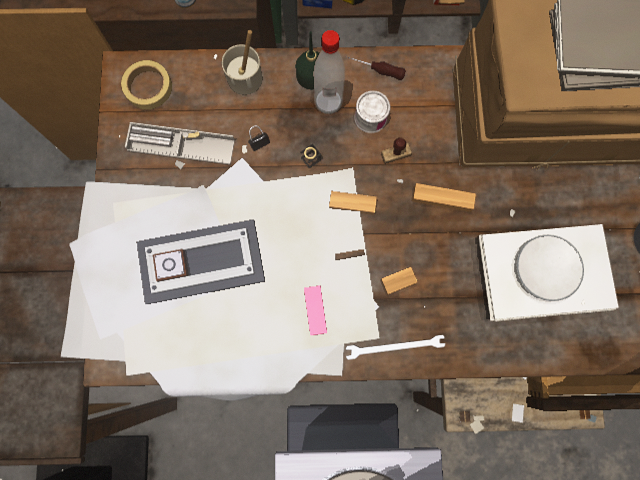

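View pics/side0.png

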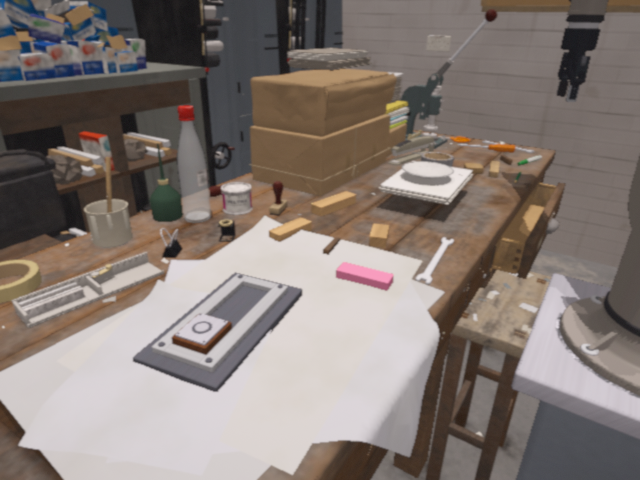

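Candidates for the middle piece in the top image: wood at (353,202), wood at (445,196), wood at (399,280), pink at (316,310), which is the look-alike, and a thin dark bit at (350,254). By apparent length, (353,202) is the 95 mm one. I'll measure each to confirm and check the choice in a crop.

```bash
cat > h.py <<'E'
import numpy as np,cv2
from station import *
class Cam:
    def __init__(s,n):
        c=read_camera(n);s.im=c["color"];s.K=np.array([[c["fx"],0,c["cx"]],[0,c["fy"],c["cy"]],[0,0,1]])
        s.rv=np.array(c["rvec"],float);s.t=np.array(c["tvec"],float).ravel();s.R=cv2.Rodrigues(s.rv)[0];s.C=-s.R.T@s.t
        s.P=s.K@np.c_[s.R,s.t]
    def plane(s,uv,z):
        uv=np.atleast_2d(uv).astype(float);d=np.c_[uv,np.ones(len(uv))]@np.linalg.inv(s.K).T@s.R
        return s.C+d*((z-s.C[2])/d[:,2])[:,None]
    def px(s,X): return cv2.projectPoints(np.atleast_2d(X).astype(float),s.rv,s.t,s.K,None)[0].reshape(-1,2)
def tri(a,b,ua,ub):
    X=cv2.triangulatePoints(a.P,b.P,np.float64(ua).reshape(2,1),np.float64(ub).reshape(2,1)).ravel();return X[:3]/X[3]
def wood(im,lo=(8,90,110),hi=(22,255,255)):
    return cv2.inRange(cv2.cvtColor(im,cv2.COLOR_BGR2HSV),lo,hi)
E
python3 - <<'E'
from h import *
T=Cam("top");S=Cam("side");print(T.C,S.C)
hs=cv2.cvtColor(T.im,cv2.COLOR_BGR2HSV)
for p in[(353,202),(353,210),(445,196),(399,280),(400,240)]:print(p,hs[p[1],p[0]])
hs=cv2.cvtColor(S.im,cv2.COLOR_BGR2HSV)
for p in[(290,227),(295,233),(379,228),(378,238)]:print('s',p,hs[p[1],p[0]])
a=cv2.resize(T.im[170:310,120:490],None,fx=2.1,fy=2.1,interpolation=2)
b=cv2.resize(S.im[180:390,130:410],None,fx=2.1,fy=2.1,interpolation=2)[:, :588]
b=S.im[180:390,130:410]
cv2.imwrite("pics/c1.png",a)
cv2.imwrite("pics/c2.png",cv2.resize(b,None,fx=2.8,fy=2.8,interpolation=2))
E
```

```text
[0.33177405 0.06921954 1.12640413] [0.12033011 0.68458708 0.41250195]
(353, 202) [ 18 127 235]
(353, 210) [ 14 133  88]
(445, 196) [ 17 146 226]
(399, 280) [ 15 139 200]
(400, 240) [ 14 129 123]
s (290, 227) [ 17 108 222]
s (295, 233) [ 12  40 165]
s (379, 228) [ 16 112 201]
s (378, 238) [ 15 122 132]
```

View pics/c1.png

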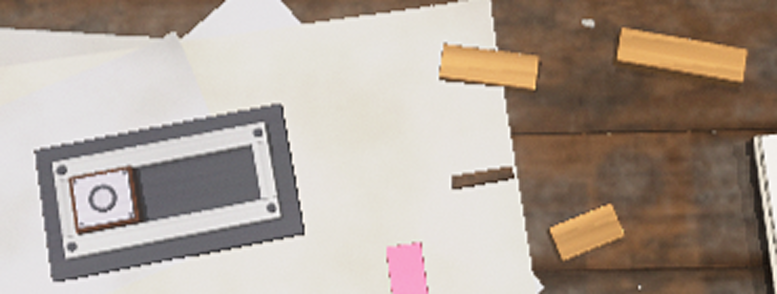

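View pics/c2.png

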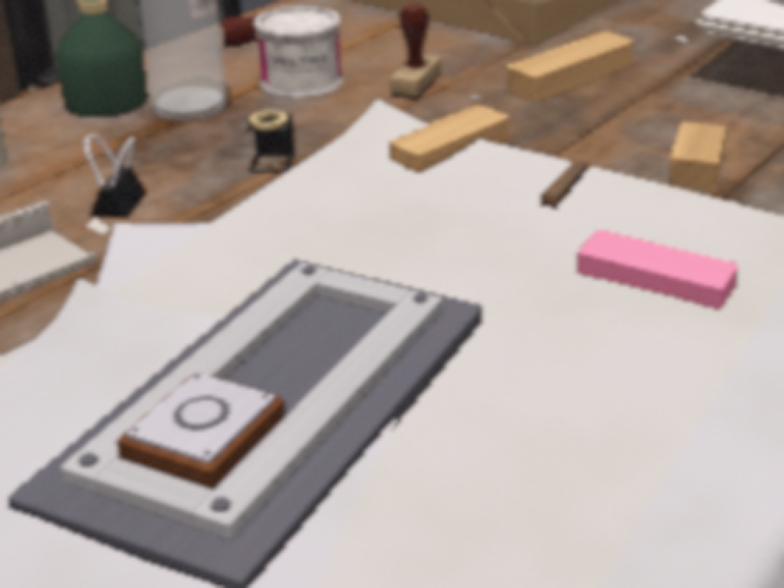

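```bash
cat > m.py <<'E'
from h import *
def rect(P):
    (c,(w,h),_)=r=cv2.minAreaRect(np.float32(P[:,:2]*1000)); b=cv2.boxPoints(r)
    e=[b[1]-b[0],b[2]-b[1]];e=max(e,key=np.linalg.norm);a=np.degrees(np.arctan2(e[1],e[0]))%180
    return np.round(np.array(c),1),sorted(np.round([w,h],1)),round(float(a),1)
def blob(m,p,r=4):
    n,l=cv2.connectedComponents(m,connectivity=4);w=l[p[1]-r:p[1]+r,p[0]-r:p[0]+r];w=w[w>0]
    k=np.bincount(w).argmax();return np.uint8(l==k)*255
def cont(m):return max(cv2.findContours(m,0,1)[0],key=cv2.contourArea).reshape(-1,2)
def cen(m):M=cv2.moments(m,True);return np.array([M['m10'],M['m01']])/M['m00']
E
python3 - <<'E'
from m import *
T=Cam("top");S=Cam("side")
mt=wood(T.im,(10,70,150),(24,255,255));ms=wood(S.im,(10,60,170),(24,255,255))
for n,p,q in[("mid",(353,202),(290,227)),("long",(445,196),(332,202)),("short",(399,278),(379,227))]:
    bt=blob(mt,p)
    print(n,rect(T.plane(cont(bt),.024)),cv2.countNonZero(bt))
    try:
        bs=blob(ms,q);print("  side",rect(S.plane(cont(bs),.024)),"tri",tri(T,S,cen(bt),cen(bs)).round(4),"topc",T.plane(cen(bt),.024).round(4))
    except Exception as e:print(e)
for n,C,p,q in[("T",T,(220,257),(170,295)),("S",S,(240,300),(0,0))]:
    g=cv2.cvtColor(C.im,cv2.COLOR_BGR2GRAY);d=cv2.inRange(g,0,125);
    b=blob(d,p);c=cont(b);print("gap",n,g[p[1],p[0]],cv2.boundingRect(c),cv2.approxPolyDP(c,4,True).reshape(-1,2).tolist(),rect(C.plane(c,.03)),rect(C.plane(c,.02)))
    cv2.imwrite(f"pics/g{n}.png",b)
g=cv2.cvtColor(T.im,cv2.COLOR_BGR2GRAY)
print(g[283:303:1,180].tolist(),g[262,225:270].tolist())
b=blob(cv2.inRange(g,0,125),(143,270));print("slab",rect(T.plane(cont(b),.02)))
m=cv2.bitwise_not(b);b2=blob(m,(215,279),2);print("frame",rect(T.plane(cont(b2),.03)))
E
```

```text
mid (array([636.4,  -2.9]), [np.float64(34.8), np.float64(94.3)], 81.2) 751
  side (array([636.3,  -0.7]), [np.float64(35.7), np.float64(98.2)], 81.4) tri [ 0.6372 -0.0028  0.022 ] topc [[ 0.636  -0.0031  0.024 ]]
long (array([ 644.2, -191.5]), [np.float64(34.7), np.float64(124.3)], 78.4) 986
  side (array([ 644.8, -188.1]), [np.float64(37.5), np.float64(126.8)], 78.6) tri [ 0.6463 -0.1917  0.0214] topc [[ 0.6441 -0.1918  0.024 ]]
short (array([472.2, -90.5]), [np.float64(34.2), np.float64(64.1)], 110.4) 552
  side (array([474. , -89.2]), [np.float64(34.8), np.float64(67.2)], 110.8) tri [ 0.4731 -0.0901  0.0229] topc [[ 0.4722 -0.0903  0.024 ]]
gap T 103 (156, 239, 88, 43) [[239, 239], [171, 251], [181, 252], [184, 273], [159, 279], [156, 273], [156, 279], [243, 264]] (array([520.9, 307.7]), [np.float64(55.5), np.float64(174.5)], 99.8) (array([522.6, 309.9]), [np.float64(56.0), np.float64(176.1)], 99.8)
gap S 112 (172, 282, 97, 73) [[268, 289], [241, 283], [208, 313], [228, 322], [204, 345], [175, 335], [172, 342], [207, 353]] (array([525.2, 309.3]), [np.float64(61.6), np.float64(168.3)], 100.0) (array([535.8, 299.5]), [np.float64(63.2), np.float64(172.7)], 100.0)
[224, 225, 225, 230, 160, 89, 103, 107, 107, 107, 107, 106, 108, 104, 66, 193, 229, 226, 223, 223] [102, 102, 104, 105, 105, 103, 103, 106, 105, 105, 105, 105, 105, 107, 105, 106, 104, 105, 92, 219, 229, 227, 219, 223, 227, 230, 213, 92, 100, 106, 107, 105, 106, 106, 109, 108, 61, 231, 231, 229, 228, 229, 228, 229, 229]
slab (array([519.1, 306.3]), [np.float64(129.4), np.float64(241.1)], 100.0)
frame (array([520.1, 306.9]), [np.float64(94.8), np.float64(204.7)], 100.0)
```

Both views show the middle piece at (353,202) measuring 94×35 mm, with its top at about 22–24 mm. The long (124 mm) and short (64 mm) pieces also match. The frame measures 94.8×204.7 mm, as given. Next I'll check the gap corners' height by triangulation and start turning the tool.

Run:
```python
from m import *
T=Cam("top");S=Cam("side")
for a,b in[((239,239),(241,283)),((243.5,264),(268,289))]:print(tri(T,S,a,b).round(4),T.plane(a,.03).round(4))
u=np.array([np.cos(np.radians(100)),np.sin(np.radians(100))]);c=np.array([.5201,.3069])-.030*u
print("gap c",c.round(4)); v=np.array([u[1],-u[0]])
# block edge check along gap axis, brightness profile in top view at plane .03
g=cv2.cvtColor(T.im,cv2.COLOR_BGR2GRAY)
for off in(-.02,.02):
  print([int(g[tuple(np.round(T.px([*(c+u*s+v*off),.02])[0]).astype(int)[::-1])]) for s in np.arange(-.08,.081,.004)])
```

```text
[0.5627 0.2283 0.0254] [[0.5608 0.227  0.03  ]]
[0.5121 0.2192 0.0272] [[0.5099 0.2177 0.03  ]]
gap c [0.5253 0.2774]
[106, 101, 83, 232, 223, 227, 218, 103, 107, 103, 102, 102, 104, 103, 105, 103, 103, 103, 104, 103, 103, 104, 105, 105, 102, 105, 105, 105, 103, 104, 105, 105, 105, 84, 64, 63, 88, 85, 154, 76, 111]
[105, 100, 104, 220, 214, 227, 109, 101, 104, 102, 105, 104, 103, 102, 104, 104, 105, 104, 101, 103, 103, 101, 101, 99, 102, 103, 100, 101, 100, 103, 100, 100, 102, 99, 60, 60, 108, 223, 221, 221, 220]
```

Request:
jog_arm --moves '[0,0,0,0,0,-1,1,0,0,0,0,0,-1,1,0,0,0,0,0,-1,1,0,0,0,0,0,-1,1,0,0,0,0,0,-1,1,0,0,0,0,0,-1,1,0,0,0,0,0,-1,1,0,0,0,0,0,-1,1]' --grip_force 60

```text
t: 1.07
eef_pos: [0.2439, -0.6294, 0.2313]
tool_rot: [0.0, 0.893, 0.449, 0.0]
contact_force: [-0.4, -0.1, -0.3]
gripper_width: 1.001
grasp_force: 0.0
```

Request:
jog_arm --moves '[0,0,0,0,0,-1,1,0,0,0,0,0,-1,1,0,0,0,0,0,-1,1,0,0,0,0,0,-1,1,0,0,0,0,0,-1,1,0,0,0,0,0,-1,1,0,0,0,0,0,-1,1,0,0,0,0,0,0,1]'

```text
t: 1.73
eef_pos: [0.2438, -0.6294, 0.2313]
tool_rot: [-0.0, 0.759, 0.652, 0.0]
contact_force: [-0.3, -0.4, -0.5]
gripper_width: 0.999
grasp_force: 0.0
```

Request:
jog_arm --moves '[1,0.43,0,0,0,0,1,1,0.43,0,0,0,0,1,1,0.43,0,0,0,0,1,1,0.43,0,0,0,0,1,1,0.43,0,0,0,0,1,1,0.43,0,0,0,0,1,1,0.43,0,0,0,0,1,1,0.43,0,0,0,0,1]'

```text
t: 2.4
eef_pos: [0.3369, -0.4809, 0.2314]
tool_rot: [0.0, 0.76, 0.65, -0.0]
contact_force: [0.3, -0.3, 0.8]
gripper_width: 1.003
grasp_force: 0.0
```

Request:
jog_arm --moves '[1,0.43,0,0,0,0,1,1,0.43,0,0,0,0,1,1,0.43,0,0,0,0,1,1,0.43,0,0,0,0,1,1,0.43,0,0,0,0,1,1,0.43,0,0,0,0,1,1,0.43,0,0,0,0,1,1,0.43,0,0,0,0,1]'

```text
t: 3.07
eef_pos: [0.4294, -0.3334, 0.2315]
tool_rot: [0.0, 0.76, 0.65, 0.0]
contact_force: [-0.2, 0.5, 0.1]
gripper_width: 1.0
grasp_force: 0.0
```

Request:
jog_arm --moves '[1,0.43,0,0,0,0,1,1,0.43,0,0,0,0,1,1,0.43,0,0,0,0,1,1,0.43,0,0,0,0,1,1,0.43,0,0,0,0,1,1,0.43,0,0,0,0,1,1,0.43,0,0,0,0,1,1,0.43,0,0,0,0,1]'

```text
t: 3.73
eef_pos: [0.522, -0.1858, 0.2315]
tool_rot: [0.0, 0.76, 0.65, 0.0]
contact_force: [0.2, -0.2, -0.3]
gripper_width: 1.001
grasp_force: 0.0
```

Request:
jog_arm --moves '[1,0.43,0,0,0,0,1,1,0.43,0,0,0,0,1,1,0.43,0,0,0,0,1,1,0.43,0,0,0,0,1,1,0.43,0,0,0,0,1,1,0.43,0,0,0,0,1,1,0.43,0,0,0,0,1,0,0,0,0,0,0,1]'

```text
t: 4.4
eef_pos: [0.6043, -0.0521, 0.2316]
tool_rot: [-0.001, 0.758, 0.652, 0.002]
contact_force: [0.5, 0.4, 0.6]
gripper_width: 1.0
grasp_force: 0.0
```

Request:
jog_arm --moves '[0.89,0.4,0,0,0,0,1,0.89,0.4,0,0,0,0,1,0.89,0.4,0,0,0,0,1,0,0,1,0,0,0,1,0,0,1,0,0,0,1,0,0,1,0,0,0,1,0,0,1,0,0,0,1,0,0,1,0,0,0,1]'

```text
t: 5.07
eef_pos: [0.6342, -0.0091, 0.1305]
tool_rot: [0.0, 0.76, 0.65, -0.0]
contact_force: [0.0, -1.1, 0.6]
gripper_width: 1.0
grasp_force: 0.0
```

Request:
jog_arm --moves '[0,0,1,0,0,0,0.7,0,0,1,0,0,0,0.7,0,0,0.5,0,0,0,0.7,0,0,0,0,0,0,0.7,0,0,0,0,0,0,0.7,0,0,0,0,0,0,0.7,0,0,0,0,0,0,0.7,0,0,0,0,0,0,0.7]'

```text
t: 5.73
eef_pos: [0.6351, -0.0084, 0.0826]
tool_rot: [0.001, 0.759, 0.651, 0.001]
contact_force: [-0.2, 0.3, 0.0]
gripper_width: 0.701
grasp_force: 0.0
```

Run:
```python
from h import *
T=Cam("top");S=Cam("side");o=get_obs();print(o["eef_pos"],o["tool_rot"],o["gripper_width"])
a=cv2.resize(T.im[130:270,280:430],None,fx=2.6,fy=2.6);b=cv2.resize(S.im[100:240,215:365],None,fx=2.6,fy=2.6)
cv2.imwrite("pics/d.png",np.hstack([a,b]))
```

```text
[ 0.63478168 -0.00848715  0.08214639] [4.46713268e-04 7.59423897e-01 6.50595811e-01 4.85234988e-04] 0.6996153905332941
```

View pics/d.png

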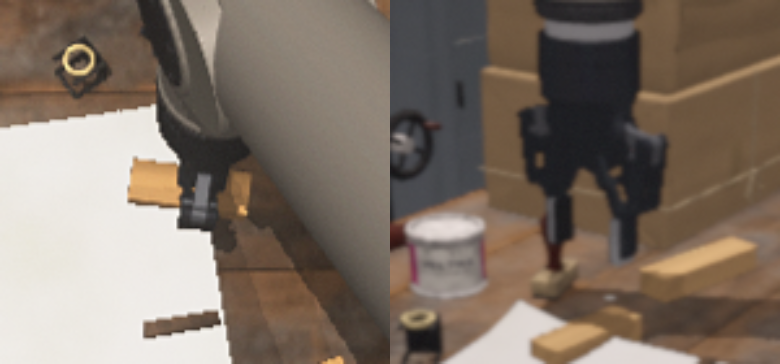

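The crop shows the fingers straddling the middle piece: in the left half, a finger at about (200,205) and wood visible on both sides. I'll correct about 6 mm along it and go down to grip only the upper half, so the tips stay above the 10 mm bars.

Request:
jog_arm --moves '[0.28,0.03,0,0,0,0,0.7,0,0,1,0,0,0,0.7,0,0,1,0,0,0,0.7,0,0,0.8,0,0,0,0.7,0,0,0.4,0,0,0,0.7,0,0,0.25,0,0,0,0.7,0,0,0,0,0,0,0.7,0,0,0,0,0,0,0.7]'

```text
t: 6.5
eef_pos: [0.6363, -0.0028, 0.0129]
tool_rot: [0.0, 0.759, 0.651, 0.0]
contact_force: [0.6, -0.2, 0.3]
gripper_width: 0.705
grasp_force: 0.0
```

Request:
jog_arm --moves '[0,0,0,0,0,0,0,0,0,0,0,0,0,0,0,0,0,0,0,0,0,0,0,0,0,0,0,0,0,0,0,0,0,0,0,0,0,0,0,0,0,0,0,0,0,0,0,0,0,0,0,0,0,0,0,0]'

```text
t: 7.17
eef_pos: [0.6369, -0.0029, 0.0137]
tool_rot: [0.001, 0.759, 0.651, 0.001]
contact_force: [0.4, 0.1, 6.2]
gripper_width: 0.376
grasp_force: 60.2
```

Request:
jog_arm --moves '[0,0,-0.5,0,0,0,0,0,0,-1,0,0,0,0,0,0,-1,0,0,0,0,0,0,-0.7,0,0,0,0,0,0,0,0,0,-0.94,0,0,0,0,0,0,-0.94,0,0,0,0,0,0,-0.94,0,0,0,0,0,0,-0.94,0]'

```text
t: 7.83
eef_pos: [0.6357, -0.0032, 0.077]
tool_rot: [0.0, 0.666, 0.746, 0.0]
contact_force: [0.2, 0.1, -0.5]
gripper_width: 0.374
grasp_force: 59.7
```

Request:
jog_arm --moves '[0,0,0,0,0,-0.94,0,0,0,0,0,0,0,0,0,0,0,0,0,0,0,0,0,0,0,0,0,0,0,0,0,0,0,0,0,0,0,0,0,0,0,0,0,0,0,0,0,0,0,0,0,0,0,0,0,0]'

```text
t: 8.5
eef_pos: [0.6358, -0.003, 0.0763]
tool_rot: [0.0, 0.643, 0.766, -0.0]
contact_force: [0.3, -0.1, -0.7]
gripper_width: 0.38
grasp_force: 59.7
```

Request:
jog_arm --moves '[0.98,-0.2,0,0,0,0,0,0.98,-0.2,0,0,0,0,0,0.98,-0.2,0,0,0,0,0,0.98,-0.2,0,0,0,0,0,0.98,-0.2,0,0,0,0,0,0.98,-0.2,0,0,0,0,0,0.98,-0.2,0,0,0,0,0,0.98,-0.2,0,0,0,0,0]'

```text
t: 9.17
eef_pos: [0.5767, 0.1467, 0.0764]
tool_rot: [0.0, 0.643, 0.766, 0.0]
contact_force: [0.1, 0.8, -0.7]
gripper_width: 0.379
grasp_force: 59.7
```

Request:
jog_arm --moves '[0.98,-0.2,0,0,0,0,0,0.98,-0.2,0,0,0,0,0,0.98,-0.2,0,0,0,0,0,0.98,-0.2,0,0,0,0,0,0.98,-0.2,0,0,0,0,0,0.98,-0.2,0,0,0,0,0,0.98,-0.2,0,0,0,0,0,0,0,0,0,0,0,0]'

```text
t: 9.83
eef_pos: [0.5233, 0.2816, 0.0769]
tool_rot: [-0.001, 0.641, 0.768, 0.001]
contact_force: [-0.5, 0.7, -0.1]
gripper_width: 0.377
grasp_force: 59.7
```

Run:
```python
from h import *
T=Cam("top");S=Cam("side");o=get_obs();e=o["eef_pos"];print(e,o["tool_rot"],o["gripper_width"])
d=np.array([.5253,.2774])-e[:2];a=2*np.arctan2(o["tool_rot"][2],o["tool_rot"][1]);print(np.degrees(a),d@[np.cos(a),np.sin(a)],d@[np.sin(a),-np.cos(a)])
a=cv2.resize(T.im[190:330,110:290],None,fx=2.2,fy=2.2);b=cv2.resize(S.im[220:360,150:330],None,fx=2.2,fy=2.2)
cv2.imwrite("pics/e.png",np.hstack([a,b]))
```

```text
[0.52530644 0.27695877 0.07639789] [-1.52574007e-05  6.42136359e-01  7.66590431e-01  8.30327266e-05] 0.3780529794185305
100.09738462551913 0.00043552935386823434 7.101700565434654e-05
```

View pics/e.png

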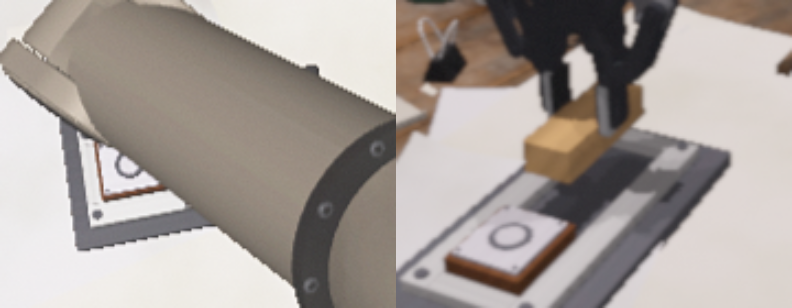

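The side view shows the piece held level above the gap, about 0.4 mm off centre (the arm hides it in the top view). Now I'll lower it, slowly at the end.

Request:
jog_arm --moves '[0,0,0.8,0,0,0,0,0,0,0.5,0,0,0,0,0,0,0.3,0,0,0,0,0,0,0.2,0,0,0,0,0,0,0.1,0,0,0,0,0,0,0.05,0,0,0,0,0,0,0.05,0,0,0,0,0,0,0,0,0,0,0]'

```text
t: 10.6
eef_pos: [0.5259, 0.2762, 0.0365]
tool_rot: [0.0, 0.643, 0.766, 0.0]
contact_force: [-0.9, -0.2, -1.0]
gripper_width: 0.378
grasp_force: 59.7
```

Request:
jog_arm --moves '[0,0,0.05,0,0,0,0,0,0,0.05,0,0,0,0,0,0,0.02,0,0,0,0,0,0,0.02,0,0,0,0,0,0,0,0,0,0,0,0,0,0,0,0,0,0,0,0,0,0,0,0,0,0,0,0,0,0,0,0]'

```text
t: 11.27
eef_pos: [0.5257, 0.2761, 0.0337]
tool_rot: [0.0, 0.643, 0.766, 0.0]
contact_force: [-1.9, -0.7, 2.8]
gripper_width: 0.377
grasp_force: 60.2
```

Light contact shows it has seated at the expected height. Now I'll release it and rise.

Request:
jog_arm --moves '[0,0,0,0,0,0,0.6,0,0,0,0,0,0,0.6,0,0,0,0,0,0,0.6,0,0,0,0,0,0,0.6,0,0,0,0,0,0,0.6,0,0,-0.2,0,0,0,0.6,0,0,-0.5,0,0,0,0.6,0,0,-1,0,0,0,0.6]'

```text
t: 11.93
eef_pos: [0.5244, 0.2753, 0.0666]
tool_rot: [-0.001, 0.643, 0.766, -0.002]
contact_force: [0.4, -0.3, 1.3]
gripper_width: 0.6
grasp_force: 0.0
```

Request:
jog_arm --moves '[0,0,-1,0,0,0,0.6,0,0,-1,0,0,0,0.6,0,0,-1,0,0,0,0.6,0,0,-1,0,0,0,0.6,0,0,-1,0,0,0,0.6,0,0,-1,0,0,0,0.6,0,0,-1,0,0,0,0.6,0,0,-1,0,0,0,0.6]'

```text
t: 12.6
eef_pos: [0.5255, 0.2762, 0.2296]
tool_rot: [0.0, 0.643, 0.766, 0.0]
contact_force: [0.7, -0.6, 0.5]
gripper_width: 0.597
grasp_force: 0.0
```

Request:
jog_arm --moves '[-1,0,0,0,0,0,0.6,-1,0,0,0,0,0,0.6,-1,0,0,0,0,0,0.6,-1,0,0,0,0,0,0.6,-1,0,0,0,0,0,0.6,-1,0,0,0,0,0,0.6,-1,0,0,0,0,0,0.6,-1,0,0,0,0,0,0.6]'

```text
t: 13.27
eef_pos: [0.5535, 0.1178, 0.2286]
tool_rot: [0.0, 0.643, 0.766, 0.0]
contact_force: [0.3, 0.4, -0.0]
gripper_width: 0.601
grasp_force: 0.0
```

Request:
jog_arm --moves '[-1,0,0,0,0,0,0.6,-1,0,0,0,0,0,0.6,-1,0,0,0,0,0,0.6,-1,0,0,0,0,0,0.6,0,0,0,0,0,0,0.6,0,0,0,0,0,0,0.6,0,0,0,0,0,0,0.6,0,0,0,0,0,0,0.6]'

```text
t: 13.93
eef_pos: [0.5671, 0.0413, 0.228]
tool_rot: [-0.0, 0.642, 0.767, 0.0]
contact_force: [-0.2, 0.5, 0.1]
gripper_width: 0.597
grasp_force: 0.0
```

Run:
```python
from m import *
T=Cam("top");S=Cam("side");o=get_obs();print(o["t"],o["eef_pos"],o["contact_force"])
mt=wood(T.im,(10,70,150),(24,255,255));ms=wood(S.im,(10,60,150),(24,255,255))
p=T.px([.5253,.2774,.044])[0].astype(int);q=S.px([.5253,.2774,.044])[0].astype(int)
bt=blob(mt,p);bs=blob(ms,q);c=.044
print(rect(T.plane(cont(bt),c)),rect(S.plane(cont(bs),c)),tri(T,S,cen(bt),cen(bs)))
a=cv2.resize(T.im[190:330,110:290],None,fx=2.2,fy=2.2);b=cv2.resize(S.im[220:360,150:330],None,fx=2.2,fy=2.2)
cv2.imwrite("pics/f.png",np.hstack([a,b]))
```

```text
14.0333 [0.56711095 0.04110206 0.22776981] [ 0.37683241  0.01205328 -0.75474622]
(array([523.8, 276.1]), [np.float64(34.8), np.float64(94.2)], 100.0) (array([523.3, 277.7]), [np.float64(34.8), np.float64(96.3)], 99.6) [0.52497713 0.27735504 0.04052872]
```

View pics/f.png

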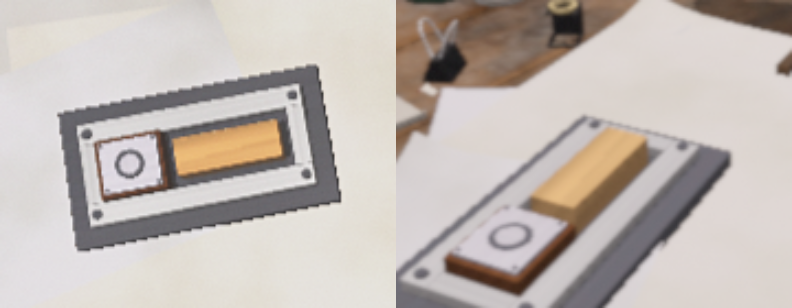

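The picture shows the piece flat and centred in the gap (left half, centre about (228,148)), with the frame clear around it. It measures about 2 mm from the gap centre at 100°, so I'm handing in.

```bash
python3 -c "
from station import *
print(hand_in())"
```

```text
the job is handed in; nothing more can be done
None
```

The 95 mm piece lies flat in the gap, measured about 2 mm from its centre and in line with it; the other two pieces were not touched, and the job was handed in at about 14 s (no verdict was returned).

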